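Wind the breaker mechanism's splined shaft to its stop

ROBOT

A 7-joint arm with a two-finger parallel gripper is mounted at the origin on the work surface. World frame = base frame: x ahead of the robot, y to its left, z up, the work surface at z = 0. Lengths are in m, angles in rad, forces in N, time in s.
With the tool pointing down it reaches from about 0.425 to 0.925 m from the base axis. Payload 6.8 kg.
Tool frame: the origin (TCP) lies on the centre line of the jaws, within the pads' length; the fingertips stand 19 mm ahead of it and the grasp point (between the pads) is the TCP (r.tip_extent is the y of the fingertips in the tool frame, in m); y points along the fingers, z is the direction in which the jaws open and shut, and the axes are right-handed (so a half turn about y gives the same grasp; the last joint's range is limited). The gripper opens to 85 mm and grips with 20 to 120 N. Pads are 22 mm wide; open, the fingers measure 114 mm over their backs; the gripper's body (76 mm by 85 mm) begins 54 mm behind the grasp point. The pads swing forward as they close: fully open they stand 13 mm farther back than shut.
Start: joints at [1.226, 0.477, 0.022, 1.555, -0.011, 1.109, -0.083], TCP at [0.158, -0.656, 0.25] pointing down, gripper open.
Joint ranges: [-2.96, 2.96], [-0.34, 2.1], [-1.41, 1.46], [0.24, 2.44], [-1.37, 4.51], [0.17, 1.92], [-2.96, 2.96]. Speed limits (rad/s): [2.39, 2.39, 3.14, 3.14, 3.14, 3.14, 3.14].

INTERFACE

Orientations are given as a rotation vector (axis times angle).
In Python, from bench import r gives the robot as it stands. The module is installed in compiled form; this text tells all that it offers.
- The arm moves only by the tool jog_arm, never from a script. Its argument "motion" is a list of rows, each a list of 3 entries, a list of its own where there are three numbers: the opening, from 0 (shut) to 1 (fully open), then the shift along the tool's x, y, z in m, then the turn, a rotation vector about the tool's x, y, z in degrees. A call has 1 to 10 rows; each row shifts and turns the commanded pose from where the row before left it, along the tool's axes as they then stand; what a row does not reach is not made up. A row lasts 1/12 s, in which the tool goes at most 41.7 mm and 7.16 degrees, less where a joint would pass 70% of its speed; a pose out of reach is approached as far as the arm can. A call with a gripper value outside its range is refused whole. The fingers move at their own pace and stop on an object; "force" is the grip in N (left out, the last holds). Time passes only in rows, so rows that do not move let the fingers close. It gives the time, the measured TCP pose, the force and the opening at its end, in the units of the state.
- r.get_obs(): the state, without advancing time (a new reading comes with each control period).
- r.grab_frame(name): name is "scene" or "top"; returns a dict with "image" (400x640x3 uint8, red, green, blue), "range_z" (400x640 float32, m along the optical axis (not along the pixel's ray), 0 where there is no reading), "fx", "fy", "cx", "cy" (pixels), "xyz" and "orientation" of the camera in the world. Camera axes: x right, y down, z forward; pixel columns grow to the right and rows downward; lengths in m; the calibration is good to about 2 mm. A picture is of the moment at which its call begins.
- r.hand_in(): hands the job in, once; it reports no verdict.
The state is a dict: "clock": time; "joints": joint angles; "qvel": joint speeds; "tau": joint torques, N m; "tcp_pos": TCP position; "orientation": TCP orientation; "contact_force": force on the tool from outside, world axes, zero at the start; "moment": the same for the moment, N m; "grip_width": finger opening in m.
Only numpy, scipy, OpenCV 4.12 (cv2) and the standard library are available. Lean on these libraries where they do the work, as an engineer would, in place of code of your own. Each camera call takes 0.05 s, during which the arm holds its last target.

TASK

Fit the steel T-handle onto the four-toothed splined stub on the sloping panel of the grey mechanism box: turn the handle until its slots line up with the teeth and slide it on fully home. Then turn the shaft clockwise (looking onto the panel) with it as far as the stop, and let go, leaving the handle fully home on the stub. Leave the other things on the bench where they lie.

Things in the scene. Friction and masses are not known exactly. Their poses are not given: they have to be found in the camera images.
- handle: Dark steel T-handle, 0.45 kg, loose, standing socket down at any yaw. Origin: centre of the hub's underside (mouth of the socket), z up. Round hub 64 mm in diameter to z = 43 mm, then a neck 32 (x) by 18 mm (y), then the T-bar. Socket 35 mm deep: a cross of slots along x and y, 16 mm wide, 52 mm end to end, so it fits the stub in four positions a quarter turn apart.
- handle_bar (a point): Middle of the T-handle's flat-sided bar, 71 mm above the handle's origin, same axes. The bar is 110 mm long (x), 18 mm thick (y), 26 mm high (z); its underside is 15 mm above the hub's top. Grip it here across its thickness.
- stub_foot (a point): On the shaft's axis at the top face of the stub's 68 mm round flange; fully home, the handle's origin is here. z points out of the panel along the axis, leaning 30 degrees from vertical towards the box's front. x and y lie along the four teeth and turn with the shaft. Teeth: 46 mm tip to tip and 11 mm thick up to z = 16 mm, then 41 mm and 7 mm up to z = 24 mm.
- stub_nose (a point): End of the round steel nose on the stub, on the axis 32 mm above stub_foot, same axes. The nose tapers from 16 to 10 mm diameter over the last 8 mm, above the teeth.
- shaft (a joint): Angle of the splined shaft, rad, growing clockwise as seen looking onto the panel (a negative turn about stub_foot's z). Starts between 0 and 0.75; hard stop at 1.2, where the flange's lug (along stub_foot's x, to 50 mm from the axis) meets the panel's pin. Turns against about 0.2 N m and stays where left. Play between slots and teeth: about 7 degrees either way.
- mech_box: Grey sheet-steel box fixed to the bench, 200 mm deep (x), 180 mm wide (y), its top sloping up at 30 degrees from 50 mm high at the front (its -x, turned towards the robot and its right-hand side) to 165 mm at the back. Origin: centre of its underside. The shaft comes out at the middle of the slope, 108 mm above the origin.
- relay_cover: Cracked cream bakelite relay cover, 120 x 80 x 53 mm. Bystander, loose; origin at the centre of its underside.
- latch_plate: Rusty steel latch plate, 110 x 48 x 5 mm with a 20 mm lip. Bystander, loose; origin at the centre of its underside.
- fuse_carrier0: White porcelain fuse carrier with copper ends, 92 x 30 x 40 mm, nearest the robot. Bystander, loose; origin at the centre of its underside.
- fuse_carrier1: White porcelain fuse carrier with copper ends, 92 x 30 x 40 mm, farther from the robot. Bystander, loose; origin at the centre of its underside.
- busbar: Bent flat copper busbar, about 160 x 25 mm, one end raised about 34 mm. Bystander, loose; origin at the centre of its underside.
- spanner: Steel spanner, 180 mm long, lying along its x. Bystander, loose; origin at the centre of its underside.
Mind the look-alikes: they are no part of the job. Of the things that look like the handle, take the one that is farthest to the robot's right at the start.

How it is judged:
By the outcome, as a careful person would: the job done as asked, in the order asked, and still so for the second after the job is handed in, with the robot touching nothing.
It also fails if it takes over 48 s, if anything falls off the work surface, if the arm or the gripper's body presses on something with over 40 N, if the wrist force passes 120 N, or if a joint passes its speed limit or range.

## Working session

There is one attempt and no reset: what is moved stays moved. The work goes in short steps, Python scripts to look and compute and a tool call to move; the robot and the scene stay as the last step left them, time stands still between calls to the robot, and variables do not carry over. Pictures are saved under pics/ and viewed, and the job is handed in when it is done.

Besides the shell and the picture viewer there is one more tool, called after "Call:" in YAML: its name, and indented under it one key for each argument. jog_arm: Moves the arm, as the interface text tells. Its arguments: {"type":"object","properties":{"motion":{"type":"array","items":{"type":"array"}},"force":{"type":"number"}},"required":["motion"]}

```bash
mkdir -p pics; python3 - <<'E'
from bench import r
import cv2,numpy as np,pickle
o=r.get_obs(); print({k:np.round(v,3) for k,v in o.items()})
for n in ("scene","top"):
    f=r.grab_frame(n); cv2.imwrite(f"pics/{n}0.png",f["image"][...,::-1]); pickle.dump(f,open(f"{n}0.pkl","wb"))
    print(n,f["fx"],f["fy"],f["cx"],f["cy"],f["xyz"],f["orientation"])
print(r.tip_extent)
E
```

```text
{'clock': np.float64(0.0), 'joints': array([ 1.226,  0.478,  0.022,  1.556, -0.012,  1.109, -0.083]), 'qvel': array([ 0.   ,  0.001,  0.001,  0.001, -0.001, -0.001,  0.   ]), 'tau': array([ 0.0000e+00, -5.9645e+01,  1.6080e+00, -2.8119e+01,  1.2000e-02,
        9.0000e-03,  0.0000e+00]), 'tcp_pos': array([ 0.158, -0.656,  0.249]), 'orientation': array([-0.25 ,  2.098, -2.094]), 'contact_force': array([-0.977, -0.572,  0.044]), 'moment': array([ 0.016, -0.015,  0.006]), 'grip_width': np.float64(0.086)}
scene 400.0910418903711 400.0910418903711 321.5488206597396 199.1763059809712 [1.11257628 0.00235542 0.98460471] [-1.8547738  -1.89584091  0.58698532]
top 376.32354891367004 376.32354891367004 323.5003529132857 199.75661741945768 [ 0.44026113 -0.00881195  1.13715152] [-2.17765296  2.18384791 -0.1095441 ]
0.019
```

View pics/scene0.png

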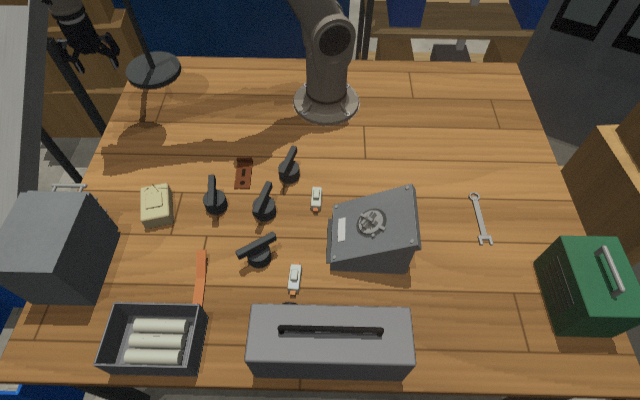

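View pics/top0.png

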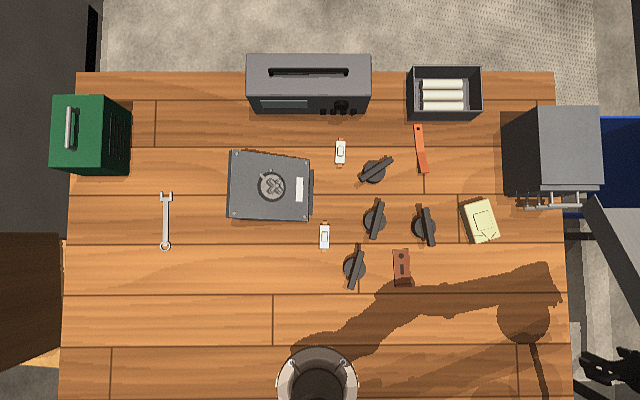

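The arm hangs clear of the work at the right. In the top view the handle farthest to the robot's right (−y) is at about (424,226), or (214,195) in the scene view. The stub is at (271,185) in top and (371,222) in scene. Next I measure both.

```bash
cat > h.py <<'E'
import numpy as np,cv2,pickle
from scipy.spatial.transform import Rotation as R
def pts(f):
    z=f["range_z"]; v,u=np.mgrid[:400,:640]
    c=np.stack([(u-f["cx"])/f["fx"]*z,(v-f["cy"])/f["fy"]*z,z],-1)
    return c@R.from_rotvec(f["orientation"]).as_matrix().T+np.array(f["xyz"])
def proj(f,p):
    c=(np.atleast_2d(p)-f["xyz"])@R.from_rotvec(f["orientation"]).as_matrix()
    return np.c_[c[:,0]/c[:,2]*f["fx"]+f["cx"],c[:,1]/c[:,2]*f["fy"]+f["cy"]]
E
python3 - <<'E'
from h import *
ims=[]
for n,b in (("top",[(400,190,50,70),(225,145,95,80)]),("scene",[(190,165,50,60),(320,180,105,95)])):
    f=pickle.load(open(n+"0.pkl","rb"));P=pts(f)
    for i,(x,y,w,h) in enumerate(b):
        s=6; im=cv2.resize(f["image"][y:y+h,x:x+w],None,fx=s,fy=s,interpolation=cv2.INTER_CUBIC)
        cv2.imwrite(f"pics/c_{n}{i}.png",im[...,::-1]); 
        Q=P[y:y+h,x:x+w]
        if i==0:
            # bar top: z 0.075..0.09
            for lo,hi in((0.078,0.092),(0.03,0.05)):
                m=(Q[...,2]>lo)&(Q[...,2]<hi); q=Q[m]
                c,sz,a=cv2.minAreaRect(q[:,:2].astype(np.float32)); print(n,"z",lo,m.sum(),"mean",q.mean(0),"rect",c,sz,a)
    print(n,"bench z",np.median(P[250:290,200:260,2]))
    # plane of box top
    x,y,w,h=b[1];Q=P[y:y+h,x:x+w].reshape(-1,3); q=Q[(Q[:,2]>0.05)&(Q[:,2]<0.17)]
    rng=np.random.default_rng(0);best=0
    for _ in range(500):
        t=q[rng.choice(len(q),3,False)]; nn=np.cross(t[1]-t[0],t[2]-t[0]); L=np.linalg.norm(nn)
        if L<1e-5: continue
        nn/=L; nn*=np.sign(nn[2]); m=abs((q-t[0])@nn)<.003
        if m.sum()>best and nn[2]<0.97: best=m.sum();M=m
    c=q[M].mean(0); nn=np.linalg.svd(q[M]-c)[2][2]; nn*=np.sign(nn[2])
    print(n,"plane",best,c,nn,"tilt",np.degrees(np.arccos(nn[2])),"az",np.degrees(np.arctan2(nn[1],nn[0])))
    hgt=(Q-c)@nn
    m=(hgt>.02)&(hgt<.06)&(Q[:,2]<.2); print("above plane",m.sum(),Q[m].mean(0),hgt[m].max())
E
```

```text
top z 0.078 256 mean [ 0.45889522 -0.31503506  0.08354442] rect (0.45929431915283203, -0.31552812457084656) (0.10972796380519867, 0.01935652084648609) 7.970233917236328
top z 0.03 206 mean [ 0.45817647 -0.30666165  0.04214917] rect (0.4616130590438843, -0.3136252164840698) (0.057598937302827835, 0.06289941072463989) 27.289417266845703
top bench z -0.00019251580776213917
top plane 4164 [0.56873308 0.13170609 0.1123272 ] [-0.01384983 -0.49801903  0.86705549] tilt 29.881749230195545 az -91.59297637591656
above plane 123 [0.56894984 0.11162216 0.13370994] 0.038869219561568184
scene z 0.078 212 mean [ 0.46481888 -0.31429001  0.0823125 ] rect (0.46308210492134094, -0.3147093951702118) (0.11098596453666687, 0.018168872222304344) 8.369952201843262
scene z 0.03 204 mean [ 0.46534299 -0.30749808  0.04073678] rect (0.46339496970176697, -0.31423887610435486) (0.061336420476436615, 0.060995154082775116) 12.37385082244873
scene bench z -0.0007181838264721518
scene plane 4255 [0.58031525 0.13099281 0.11078436] [-0.01544701 -0.49707982  0.86756731] tilt 29.82283532854732 az -91.77992310730026
above plane 141 [0.57612286 0.11117663 0.13158956] 0.0388902595863434
```

View pics/c_top1.png

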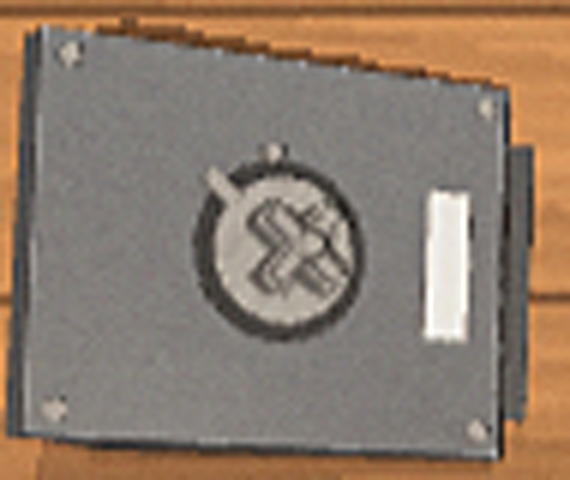

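View pics/c_scene1.png

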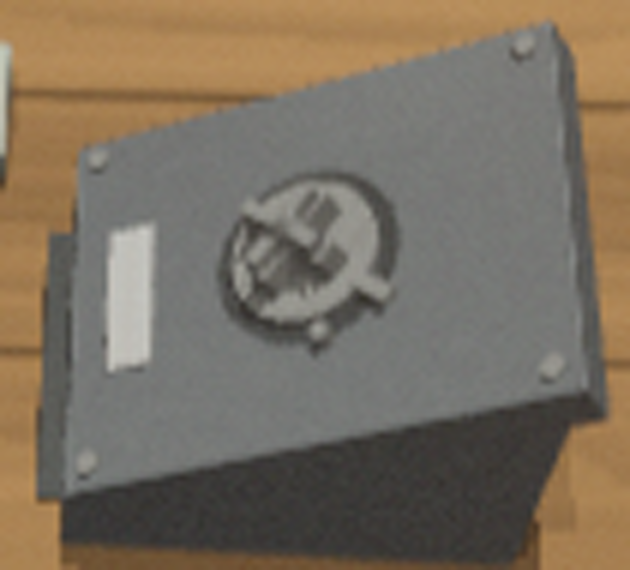

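View pics/c_scene0.png

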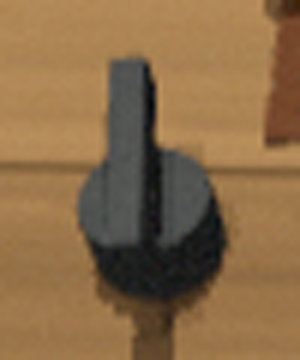

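```bash
cat >> h.py <<'E'
def rectify(f,c,ex,ey,half=0.06,s=8):
    # image of plane patch: col -> ex, row -> -ey ; s px/mm
    N=int(2*half*1000*s); g=np.arange(N)/(1000*s)-half
    X,Y=np.meshgrid(g,-g); p=c+X[...,None]*ex+Y[...,None]*ey
    uv=proj(f,p.reshape(-1,3)).reshape(N,N,2).astype(np.float32)
    return cv2.remap(f["image"],uv[...,0],uv[...,1],cv2.INTER_CUBIC)
E
python3 - <<'E'
from h import *
n=np.array([-.0147,-.4976,.8673]);n/=np.linalg.norm(n)
az=np.arctan2(n[1],n[0]); bx=-np.array([np.cos(az),np.sin(az),0]) # box +x horizontal (back)
up=bx-n*(bx@n); up/=np.linalg.norm(up) ; rt=np.cross(up,n)   # looking on panel: up=uphill, right
print("up",up,"rt",rt)
for nm,sl in (("top",(slice(160,212),slice(248,295))),("scene",(slice(203,245),slice(350,395)))):
    f=pickle.load(open(nm+"0.pkl","rb"));P=pts(f)[sl].reshape(-1,3)
    Pall=pts(f); 
    pl={"top":[0.56873308,0.13170609,0.1123272],"scene":[.58031525,.13099281,.11078436]}[nm]; pl=np.array(pl)
    h=(P-pl)@n
    print(nm,np.histogram(h*1000,np.arange(-4,44,2))[0])
    m=(h>.006)&(h<.014); 
    q=np.c_[(P-pl)@rt,(P-pl)@up][m]; print("flange",m.sum(),"h",np.median(h[m]),cv2.minEnclosingCircle(q.astype(np.float32)))
    top=h>.022; print("teethtop",P[top].mean(0),"foot-proj",P[top].mean(0)-0.0*n)
    f0=np.median(h[m]); (cc,cr)=cv2.minEnclosingCircle(q.astype(np.float32))
    C=pl+cc[0]*rt+cc[1]*up+f0*n; print("foot C",C)
    im=rectify(f,np.array([.575,.1165,.1165])+0*n,rt,up,.05,6); cv2.imwrite(f"pics/rect_{nm}.png",im[...,::-1])
    # panel corners by mask
    d=(Pall.reshape(-1,3)-pl)@n; S=Pall.reshape(-1,3)[(abs(d)<.004)&(np.linalg.norm(Pall.reshape(-1,3)-pl,axis=1)<.2)&(Pall.reshape(-1,3)[:,2]>.045)]
    r2=cv2.minAreaRect(np.c_[(S-pl)@rt,(S-pl)@up].astype(np.float32)); print("panel rect",r2); print(" centre",pl+r2[0][0]*rt+r2[0][1]*up)
E
```

```text
up [0.02561003 0.8669083  0.49780933] rt [ 9.99563926e-01 -2.95289182e-02  5.72458747e-17]
top [246 724 729 256 129 114  37  11   6   7   8   8  19   9  11  14  21  23
   7   8   8   3   0]
flange 168 h 0.007415736902304895 ((0.006507050711661577, -0.003000317607074976), 0.04134053736925125)
teethtop [0.55212813 0.0946823  0.26836489] foot-proj [0.55212813 0.0946823  0.26836489]
foot C [0.57505145 0.12522293 0.11726518]
panel rect ((0.001835159957408905, -0.009822741150856018), (0.17999951541423798, 0.2333250194787979), 0.015499436296522617)
 centre [0.57031588 0.12313648 0.10743735]
scene [136 583 567 127 127  97  41  12   8  11  12  13  24  17  11  11  32  22
   7   6   6   5   0]
flange 158 h 0.007409184203179297 ((0.003823574399575591, -0.004125790670514107), 0.0398210771381855)
teethtop [0.61848502 0.10115928 0.1994039 ] foot-proj [0.61848502 0.10115928 0.1994039 ]
foot C [0.58392258 0.12361647 0.11515639]
panel rect ((-0.006743445992469788, -0.00959894061088562), (0.23322376608848572, 0.1829848289489746), 89.97581481933594)
 centre [0.57332892 0.12287054 0.10600592]
```

```bash
python3 - <<'E'
from h import *
n=np.array([-.0147,-.4976,.8673]);n/=np.linalg.norm(n)
up=np.array([.02561,.86691,.49781]);rt=np.cross(up,n)
out=[]
for nm,pc in (("top",[.5703,.1231,.1074]),("scene",[.5733,.1229,.1060])):
    f=pickle.load(open(nm+"0.pkl","rb"))
    im=rectify(f,np.array(pc)+.006*n,rt,up,.055,3.5)
    N=im.shape[0];c=N//2
    cv2.circle(im,(c,c),int(34*3.5),(255,0,0),1); cv2.drawMarker(im,(c,c),(255,0,0)); out.append(im)
cv2.imwrite("pics/rect1.png",np.hstack(out)[...,::-1])
E
```

```text
(no output)
```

View pics/rect1.png

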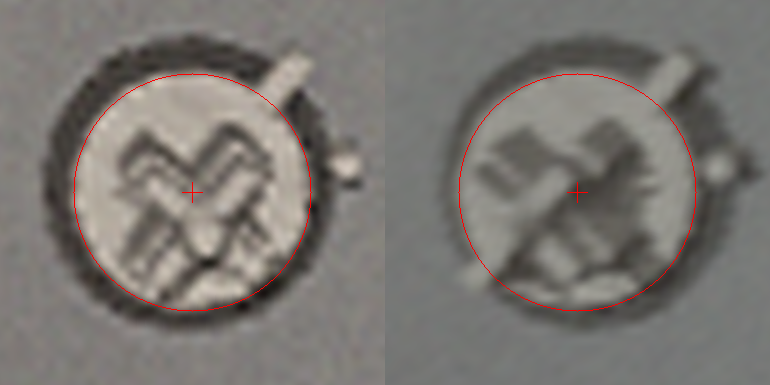

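The red 34 mm circle falls on the flange rim in both views, so the foot position is right. The lug is at about 50° and the pin at about 9.5°, measured counter-clockwise from panel-right. That leaves about 30° clockwise to the stop. Next: the move sizes for the grasp.

```bash
cat >> h.py <<'E'
n=np.array([-.0147,-.4976,.8673]);n/=np.linalg.norm(n)
up=np.array([.02561,.86691,.49781]);up-=n*(up@n);up/=np.linalg.norm(up);rt=np.cross(up,n)
FOOT=np.array([.5718,.1230,.1070])+.006*n
def T(y,z):  # tool rotation, y dir, z dir
    y=y/np.linalg.norm(y); z=z-y*(z@y); z/=np.linalg.norm(z); return np.c_[np.cross(y,z),y,z]
def delta(o,p,Rt):
    R0=R.from_rotvec(o["orientation"]).as_matrix()
    print("shift tool mm",np.round(R0.T@(p-o["tcp_pos"])*1000,1)," rotvec tool deg",np.round(np.degrees(R.from_matrix(R0.T@Rt).as_rotvec()),2))
E
python3 - <<'E'
from h import *
from bench import r
o=r.get_obs(); R0=R.from_rotvec(o["orientation"]).as_matrix(); print(R0.round(3))
a=np.radians(8.1); hy=np.array([-np.sin(a),np.cos(a),0])
H=np.array([.4612,-.315,.071])
for s in(1,-1):
    Rt=T(np.array([0,0,-1.]),s*hy); print(s); delta(o,H,Rt)
    # targets at stub: handle x at angle 50+k*90 in (rt,up)
    for k in range(4):
        b=np.radians(50+90*k); hx=np.cos(b)*rt+np.sin(b)*up; hy2=np.cross(n,hx)
        Rs=T(-n,s*hy2); print("  k",k,Rs[:,2].round(2),"from grasp",np.degrees(R.from_matrix(Rt.T@Rs).as_rotvec()).round(1))
E
```

```text
[[-0.972 -0.001  0.235]
 [-0.235  0.002 -0.972]
 [ 0.    -1.    -0.002]]
1
shift tool mm [-374.5  178.8 -259.8]  rotvec tool deg [ 2.0000e-02 -1.7453e+02 -1.4000e-01]
  k 0 [-0.75  0.58  0.32] from grasp [ 26.4 -39.3 -15.2]
  k 1 [-0.66 -0.65 -0.38] from grasp [   9.7 -126.6  -35.9]
  k 2 [ 0.75 -0.58 -0.32] from grasp [ 19.2 135.8  33.4]
  k 3 [0.66 0.65 0.38] from grasp [29.7 48.6  8. ]
-1
shift tool mm [-374.5  178.8 -259.8]  rotvec tool deg [0.09 5.47 0.01]
  k 0 [ 0.75 -0.58 -0.32] from grasp [-26.4 -39.3  15.2]
  k 1 [0.66 0.65 0.38] from grasp [  -9.7 -126.6   35.9]
  k 2 [-0.75  0.58  0.32] from grasp [-19.2 135.8 -33.4]
  k 3 [-0.66 -0.65 -0.38] from grasp [-29.7  48.6  -8. ]
```

Call:
jog_arm:
  motion:
    - [1,[-0.0288,0,-0.02],[0,0,0]]
    - [1,[-0.0288,0,-0.02],[0,0,0]]
    - [1,[-0.0288,0,-0.02],[0,0,0]]
    - [1,[-0.0288,0,-0.02],[0,0,0]]
    - [1,[-0.0288,0,-0.02],[0,0,0]]
    - [1,[-0.0288,0,-0.02],[0,0,0]]
    - [1,[-0.0288,0,-0.02],[0,0,0]]
    - [1,[-0.0288,0,-0.02],[0,0,0]]
    - [1,[-0.0288,0,-0.02],[0,0,0]]
    - [1,[-0.0288,0,-0.02],[0,0,0]]
  force: 60

```text
clock: 0.93
tcp_pos: [0.3921, -0.3926, 0.2501]
orientation: [-0.25, 2.096, -2.096]
contact_force: [0.6, -0.0, 0.2]
grip_width: 0.0855
```

Call:
jog_arm:
  motion:
    - [1,[-0.0288,0,-0.02],[0,0,0]]
    - [1,[-0.0288,0,-0.02],[0,0,0]]
    - [1,[-0.0288,0,-0.02],[0,0,0]]
    - [1,[0,0,0],[0,5.47,0]]
    - [1,[0,0.02,0],[0,0,0]]
    - [1,[0,0.02,0],[0,0,0]]
    - [1,[0,0,0],[0,0,0]]
    - [1,[0,0,0],[0,0,0]]

```text
clock: 1.6
tcp_pos: [0.4605, -0.3152, 0.2094]
orientation: [-0.155, 2.151, -2.147]
contact_force: [-0.3, 0.4, -0.2]
grip_width: 0.0855
```

```bash
python3 - <<'E'
from h import *
from bench import r
o=r.get_obs();print(o["joints"].round(2))
a=np.radians(8.1); hy=np.array([-np.sin(a),np.cos(a),0])
delta(o,np.array([.4612,-.315,.071]),T(np.array([0,0,-1.]),-hy))
E
```

```text
[ 0.61  0.34 -0.15  1.87  0.06  0.94 -1.  ]
shift tool mm [ -1.1 138.4   0.2]  rotvec tool deg [ 0.11 -0.    0.13]
```

Call:
jog_arm:
  motion:
    - [1,[-0.001,0.025,0],[0,0,0]]
    - [1,[0,0.025,0],[0,0,0]]
    - [1,[0,0.025,0],[0,0,0]]
    - [1,[0,0.025,0],[0,0,0]]
    - [1,[0,0.02,0],[0,0,0]]
    - [1,[0,0.018,0],[0,0,0]]
    - [1,[0,0,0],[0,0,0]]
    - [0.1,[0,0,0],[0,0,0]]
    - [0,[0,0,0],[0,0,0]]
    - [0,[0,0,0],[0,0,0]]
  force: 60

```text
clock: 2.43
tcp_pos: [0.4634, -0.3162, 0.0741]
orientation: [-0.149, 2.145, -2.149]
contact_force: [0.3, -0.3, -0.1]
grip_width: 0.0518
```

Call:
jog_arm:
  motion:
    - [0,[0,0,0],[0,0,0]]
    - [0,[0,0,0],[0,0,0]]
    - [0,[0,0,0],[0,0,0]]
    - [0,[0,0,0],[0,0,0]]
    - [0,[0,0,0],[0,0,0]]
    - [0,[0,0,0],[0,0,0]]
  force: 100

```text
clock: 2.93
tcp_pos: [0.463, -0.3158, 0.0734]
orientation: [-0.151, 2.146, -2.148]
contact_force: [-0.4, 0.1, 6.2]
grip_width: 0.0168
```

Call:
jog_arm:
  motion:
    - [0,[0,-0.01,0],[0,0,0]]
    - [0,[0,-0.025,0],[0,0,0]]
    - [0,[0,-0.03,0],[0,0,0]]
    - [0,[0,-0.03,0],[0,0,0]]
    - [0,[0,-0.03,0],[0,0,0]]
    - [0,[0,-0.03,0],[0,0,0]]
    - [0,[0,-0.03,0],[0,0,0]]
    - [0,[0,0,0],[0,0,0]]
    - [0,[0,0,0],[0,0,0]]

```text
clock: 3.68
tcp_pos: [0.4626, -0.3157, 0.2589]
orientation: [-0.149, 2.145, -2.149]
contact_force: [-0.6, -0.2, -4.1]
grip_width: 0.0165
```

```bash
cat >> h.py <<'E'
def target(ang,h):
    b=np.radians(ang); hx=np.cos(b)*rt+np.sin(b)*up
    return FOOT+n*(.071+h), T(-n,-np.cross(n,hx))
E
python3 - <<'E'
from h import *
from bench import r
o=r.get_obs();print(o["joints"].round(2),o["contact_force"])
p,Rt=target(50,.09);print(FOOT,p);delta(o,p,Rt)
f=r.grab_frame("scene");cv2.imwrite("pics/s1.png",f["image"][...,::-1])
E
```

```text
[ 0.61  0.29 -0.15  1.82  0.05  1.04 -0.99] [-0.57701785 -0.17469706 -4.13432886]
[0.5717118  0.12001445 0.11220372] [0.56934514 0.03990209 0.25183684]
shift tool mm [-155.6    6.8 -337.1]  rotvec tool deg [-26.57 -39.25  15.09]
```

View pics/s1.png

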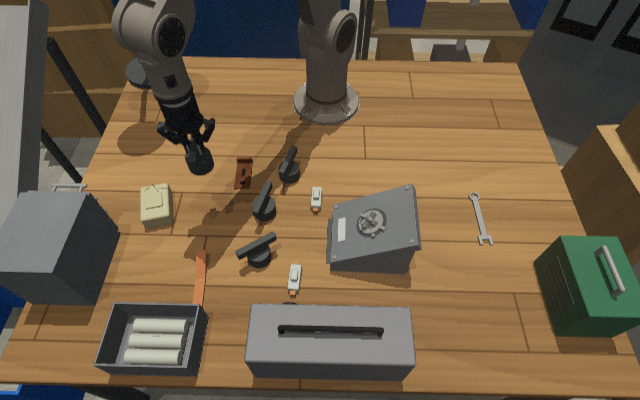

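The scene view shows the handle gripped and lifted at about (200,160). Now I carry it over the stub.

Call:
jog_arm:
  motion:
    - [0,[-0.013,0.0006,-0.0281],[0,0,0]]
    - [0,[-0.013,0.0006,-0.0281],[0,0,0]]
    - [0,[-0.013,0.0006,-0.0281],[0,0,0]]
    - [0,[-0.013,0.0006,-0.0281],[0,0,0]]
    - [0,[-0.013,0.0006,-0.0281],[0,0,0]]
    - [0,[-0.013,0.0006,-0.0281],[0,0,0]]
    - [0,[-0.013,0.0006,-0.0281],[0,0,0]]
    - [0,[-0.013,0.0006,-0.0281],[0,0,0]]
    - [0,[-0.013,0.0006,-0.0281],[0,0,0]]
    - [0,[-0.013,0.0006,-0.0281],[0,0,0]]

```text
clock: 4.57
tcp_pos: [0.55, -0.0176, 0.2488]
orientation: [-0.157, 2.151, -2.15]
contact_force: [0.8, 0.0, -3.6]
grip_width: 0.0166
```

Call:
jog_arm:
  motion:
    - [0,[-0.013,0.0006,-0.0281],[0,0,0]]
    - [0,[-0.013,0.0006,-0.0281],[0,0,0]]
    - [0,[0,0,0],[-3.32,-4.91,1.89]]
    - [0,[0,0,0],[-3.32,-4.91,1.89]]
    - [0,[0,0,0],[-3.32,-4.91,1.89]]
    - [0,[0,0,0],[-3.32,-4.91,1.89]]
    - [0,[0,0,0],[-3.32,-4.91,1.89]]
    - [0,[0,0,0],[-3.32,-4.91,1.89]]
    - [0,[0,0,0],[-3.32,-4.91,1.89]]
    - [0,[0,0,0],[-3.32,-4.91,1.89]]

```text
clock: 5.4
tcp_pos: [0.5676, 0.0398, 0.2481]
orientation: [-0.521, 2.034, -1.177]
contact_force: [-0.9, 0.0, -3.7]
grip_width: 0.0161
```

Call:
jog_arm:
  motion:
    - [0,[0,0,0],[0,0,0]]
    - [0,[0,0,0],[0,0,0]]
    - [0,[0,0,0],[0,0,0]]

```text
clock: 5.65
tcp_pos: [0.5685, 0.0409, 0.2492]
orientation: [-0.518, 2.036, -1.185]
contact_force: [-0.5, 0.4, -3.4]
grip_width: 0.0166
```

```bash
python3 - <<'E'
from h import *
from bench import r
o=r.get_obs();print(o["joints"].round(2),o["contact_force"],o["grip_width"])
p,Rt=target(50,.09);delta(o,p,Rt)
for nm in("scene","top"):
    f=r.grab_frame(nm);pickle.dump(f,open(nm+"2.pkl","wb"))
    u,v=proj(f,FOOT+.05*n)[0].astype(int);print(nm,u,v)
    im=f["image"][max(v-60,0):v+60,u-60:u+60]; cv2.imwrite(f"pics/{nm}2.png",cv2.resize(im,None,fx=5,fy=5,interpolation=cv2.INTER_CUBIC)[...,::-1])
E
```

```text
[ 0.57  0.43 -0.62  1.81 -0.34  0.99 -0.55] [-0.50427453  0.43923391 -3.41810549] 0.016605859427779923
shift tool mm [-0.9 -2.8  0.3]  rotvec tool deg [ 0.19 -0.19  0.12]
scene 361 211
top 279 183
```

View pics/scene2.png

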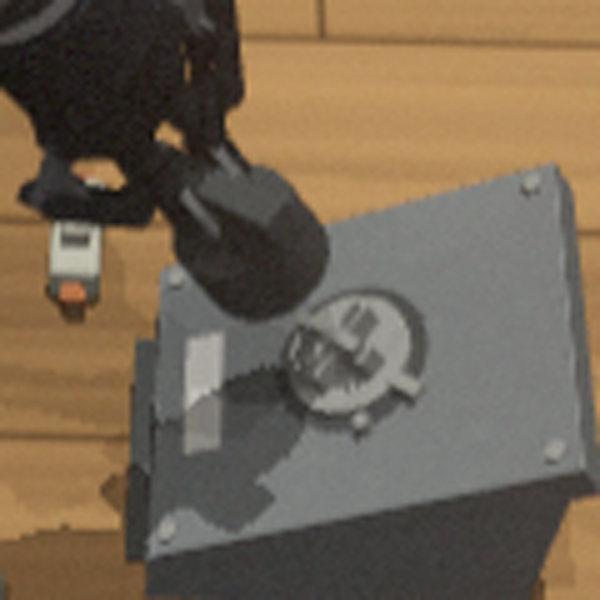

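View pics/top2.png

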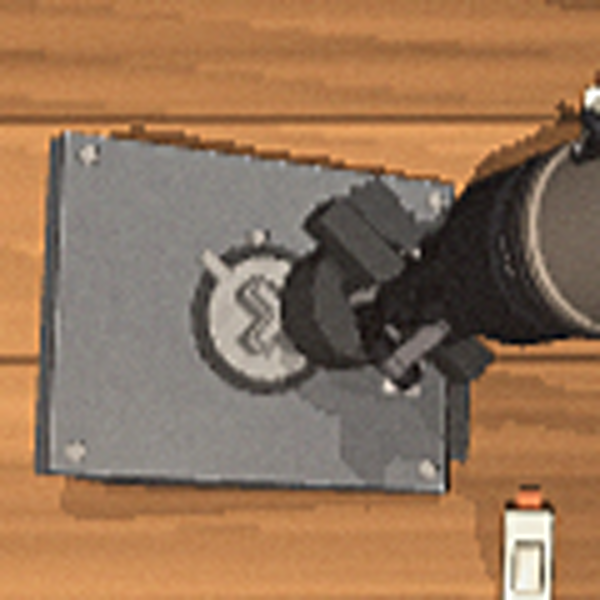

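```bash
python3 - <<'E'
from h import *
from bench import r
o=r.get_obs();R0=R.from_rotvec(o["orientation"]).as_matrix();y=R0[:,1];org=o["tcp_pos"]+y*.0734
B={"top":np.array([-.0015,.0001,.0004]),"scene":np.array([.0015,-.0001,-.001])}
t=np.linspace(0,2*np.pi,60);out=[]
for nm in("scene","top"):
    f=pickle.load(open(nm+"2.pkl","rb"))
    c=proj(f,org-y*.03+0)[0].astype(int);w=22;s=14
    im=cv2.resize(f["image"][c[1]-w:c[1]+w,c[0]-w:c[0]+w],None,fx=s,fy=s,interpolation=cv2.INTER_CUBIC)
    im=np.clip(im.astype(float)*1.8,0,255).astype(np.uint8)
    for h,col in((0,(255,0,0)),(.043,(0,255,0))):
        q=org-y*h+.032*(np.cos(t)[:,None]*R0[:,0]+np.sin(t)[:,None]*R0[:,2])+B[nm]
        uv=(proj(f,q)-(c-w)+.5)*s; cv2.polylines(im,[uv.astype(np.int32)],True,col,1)
    # bar box edges
    for z in(-.009,.009):
        q=np.array([org-y*.084+R0[:,0]*a+R0[:,2]*z for a in(-.055,.055)])+B[nm]
        cv2.polylines(im,[((proj(f,q)-(c-w)+.5)*s).astype(np.int32)],False,(255,255,0),1)
    out.append(im)
cv2.imwrite("pics/ov2.png",cv2.resize(np.hstack(out),(800,400))[...,::-1])
E
```

```text
(no output)
```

View pics/ov2.png

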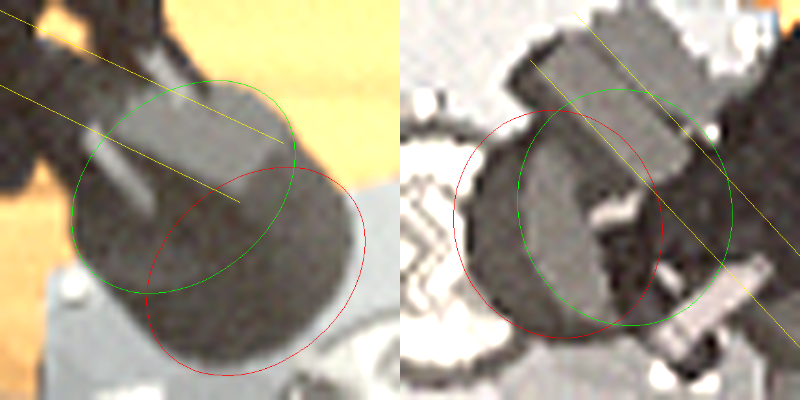

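```bash
cat > fit.py <<'E'
from h import *
from bench import r
from scipy.optimize import least_squares
import sys
k=sys.argv[1]
o=r.get_obs();R0=R.from_rotvec(o["orientation"]).as_matrix();tcp=o["tcp_pos"]
B={"top":np.array([-.0015,.0001,.0004]),"scene":np.array([.0015,-.0001,-.001])}
for nm in("scene","top"):
    f=pickle.load(open(nm+k+".pkl","rb"))
    q=((pts(f).reshape(-1,3)-B[nm]-tcp)@R0)*1000
    v=R0.T@(tcp-f["xyz"]) 
    m=(np.hypot(q[:,0],q[:,2])<45)&(q[:,1]>-20)&(q[:,1]<85); q=q[m]
    lat=(q[:,1]>33)&(q[:,1]<66)&(np.hypot(q[:,0],q[:,2])>22)&(np.hypot(q[:,0],q[:,2])<42)
    L=q[lat]
    s=least_squares(lambda p:np.hypot(L[:,0]-p[0],L[:,2]-p[1])-32,[0,0],loss="soft_l1",f_scale=1.5)
    print(nm,"hub lateral n",lat.sum(),"centre x,z mm",s.x.round(2),"rms",np.sqrt(np.mean(s.fun**2)).round(2))
    for a,b in((33,45),(45,57),(57,70)):
        g=L[(L[:,1]>a)&(L[:,1]<b)]
        s=least_squares(lambda p:np.hypot(g[:,0]-p[0],g[:,2]-p[1])-32,[0,0],loss="soft_l1",f_scale=1.5); print("   y",a,b,len(g),s.x.round(2))
    ring=(np.hypot(q[:,0],q[:,2])<29)&(np.hypot(q[:,0],q[:,2])>18)&(q[:,1]>18)&(q[:,1]<38)&(abs(q[:,2])>12)
    print("  hub top y",ring.sum(),np.median(q[ring,1]) if ring.any() else None)
    lo=q[np.hypot(q[:,0],q[:,2])<40]; print("  max y",np.sort(lo[:,1])[-5:].round(1))
    bar=(abs(q[:,2])<8)&(q[:,1]<-5)&(q[:,1]>-18)&(abs(q[:,0])>25); 
    print("  bar top n",bar.sum(), np.median(q[bar,1]) if bar.any() else None)
E
python3 fit.py 2
```

```text
scene hub lateral n 236 centre x,z mm [ 4.02 -0.1 ] rms 1.57
   y 33 45 86 [ 3.94 -0.52]
   y 45 57 87 [3.87 0.15]
   y 57 70 63 [4.25 0.18]
  hub top y 101 31.60470202322894
  max y [73.9 73.9 74.  74.4 75.7]
  bar top n 48 -9.3101765792216
top hub lateral n 143 centre x,z mm [2.96 0.79] rms 1.46
   y 33 45 56 [2.94 1.19]
   y 45 57 47 [2.97 0.63]
   y 57 70 40 [2.93 0.52]
  hub top y 66 31.33644128927601
  max y [71.1 71.7 71.7 72.4 73.7]
  bar top n 71 -9.116969425294474
```

```bash
cat >> h.py <<'E'
G=np.array([.0035,.0746,.0003])
def target(ang,h,dr=0,du=0):
    b=np.radians(ang); hx=np.cos(b)*rt+np.sin(b)*up
    Rt=T(-n,-np.cross(n,hx)); return FOOT+n*h+dr*rt+du*up-Rt@G, Rt
E
python3 - <<'E'
from h import *
from bench import r
o=r.get_obs()
for h in(.04,.0): delta(o,*target(50,h))
E
```

```text
shift tool mm [-3.5 44.   0.7]  rotvec tool deg [ 0.15 -0.02  0.09]
shift tool mm [-3.6 84.   0.8]  rotvec tool deg [ 0.15 -0.02  0.09]
```

Call:
jog_arm:
  motion:
    - [0,[-0.0035,0,0.0007],[0.15,0,0.09]]
    - [0,[0,0.015,0],[0,0,0]]
    - [0,[0,0.015,0],[0,0,0]]
    - [0,[0,0.013,0],[0,0,0]]
    - [0,[0,0,0],[0,0,0]]
    - [0,[0,0,0],[0,0,0]]
    - [0,[0,0,0],[0,0,0]]

```text
clock: 6.33
tcp_pos: [0.5733, 0.0637, 0.2148]
orientation: [-0.514, 2.03, -1.185]
contact_force: [-0.3, -0.1, -2.5]
grip_width: 0.0166
```

```bash
python3 - <<'E'
from h import *
from bench import r
o=r.get_obs();print(o["contact_force"],o["moment"])
delta(o,*target(50,.04))
for nm in("scene","top"):
    f=r.grab_frame(nm);pickle.dump(f,open(nm+"3.pkl","wb"))
    u,v=proj(f,FOOT+.04*n)[0].astype(int)
    im=f["image"][v-40:v+40,u-40:u+40]; cv2.imwrite(f"pics/{nm}3.png",cv2.resize(im,(390,390),interpolation=cv2.INTER_CUBIC)[...,::-1])
a=np.hstack([cv2.imread(f"pics/{x}3.png") for x in("scene","top")]);cv2.imwrite("pics/both3.png",a)
E
python3 fit.py 3
```

```text
[-0.29329701 -0.1207626  -2.46124442] [-0.93344808  0.02048908 -0.00399702]
shift tool mm [ 0.4  2.4 -1.3]  rotvec tool deg [-0.06  0.01 -0.1 ]
scene hub lateral n 211 centre x,z mm [ 2.77 -0.93] rms 1.29
   y 33 45 76 [ 2.82 -0.94]
   y 45 57 75 [ 2.76 -0.83]
   y 57 70 60 [ 2.73 -1.05]
  hub top y 94 31.319814146172103
  max y [73.1 73.7 74.1 74.5 76.1]
  bar top n 49 -9.529125303783117
top hub lateral n 121 centre x,z mm [2.72 0.42] rms 1.5
   y 33 45 44 [2.88 0.64]
   y 45 57 47 [2.55 0.28]
   y 57 70 30 [2.68 0.38]
  hub top y 58 31.111921167747386
  max y [71.  71.5 72.5 73.2 73.2]
  bar top n 66 -9.614690150279849
```

View pics/both3.png

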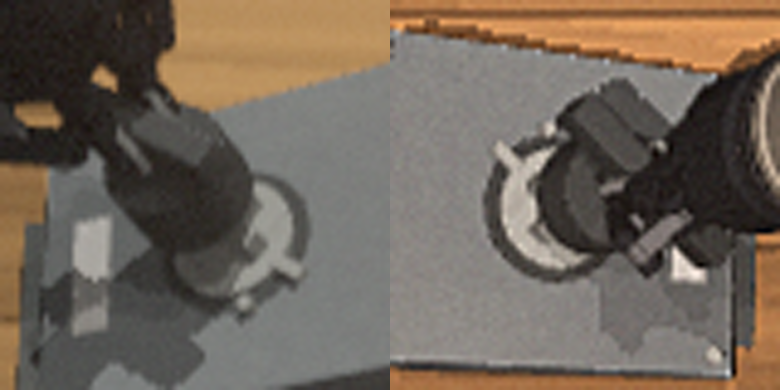

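Call:
jog_arm:
  motion:
    - [0,[0.0008,0.004,-0.0007],[0,0,0]]
    - [0,[0,0.004,0],[0,0,0]]
    - [0,[0,0.004,0],[0,0,0]]
    - [0,[0,0.002,0],[0,0,0]]
    - [0,[0,0,0],[0,0,0]]
    - [0,[0,0,0],[0,0,0]]

```text
clock: 6.93
tcp_pos: [0.5718, 0.0706, 0.2015]
orientation: [-0.515, 2.032, -1.184]
contact_force: [-0.2, 0.3, -3.2]
grip_width: 0.0163
```

```bash
python3 - <<'E'
from h import *
from bench import r
o=r.get_obs();print(o["contact_force"],o["moment"])
delta(o,*target(50,.0))
E
```

```text
[-0.21822013  0.33894967 -3.23146669] [-0.97876613  0.00460615  0.05202973]
shift tool mm [-1.2 27.5 -0.4]  rotvec tool deg [ 0.03 -0.03 -0.07]
```

Call:
jog_arm:
  motion:
    - [0,[0,0.003,0],[0,0,0]]
    - [0,[0,0.003,0],[0,0,0]]
    - [0,[0,0.003,0],[0,0,0]]
    - [0,[0,0,0],[0,0,0]]
    - [0,[0,0,0],[0,0,0]]

```text
clock: 7.35
tcp_pos: [0.5719, 0.0751, 0.1937]
orientation: [-0.515, 2.032, -1.184]
contact_force: [0.5, -0.1, -3.1]
grip_width: 0.0166
```

Call:
jog_arm:
  motion:
    - [0,[0,0.003,0],[0,0,0]]
    - [0,[0,0.002,0],[0,0,0]]
    - [0,[0,0,0],[0,0,0]]
    - [0,[0,0,0],[0,0,0]]

```text
clock: 7.68
tcp_pos: [0.5721, 0.0776, 0.1895]
orientation: [-0.515, 2.031, -1.184]
contact_force: [0.5, -0.7, -3.6]
grip_width: 0.0164
```

```bash
python3 - <<'E'
from h import *
from bench import r
o=r.get_obs();print(o["contact_force"],o["moment"])
delta(o,*target(50,.0))
E
```

```text
[ 0.46389411 -0.73341839 -3.63906907] [-0.94018837  0.07820642 -0.00611026]
shift tool mm [-1.2 13.5 -0.4]  rotvec tool deg [ 0.02 -0.03 -0.08]
```

Call:
jog_arm:
  motion:
    - [0,[0,0.003,0],[0,0,0]]
    - [0,[0,0.003,0],[0,0,0]]
    - [0,[0,0.002,0],[0,0,0]]
    - [0,[0,0,0],[0,0,0]]
    - [0,[0,0,0],[0,0,0]]

```text
clock: 8.1
tcp_pos: [0.5721, 0.0816, 0.1825]
orientation: [-0.515, 2.031, -1.184]
contact_force: [-0.6, -0.4, -2.8]
grip_width: 0.0161
```

Call:
jog_arm:
  motion:
    - [0,[0,0.002,0],[0,0,0]]
    - [0,[0,0.002,0],[0,0,0]]
    - [0,[0,0,0],[0,0,0]]
    - [0,[0,0,0],[0,0,0]]

```text
clock: 8.43
tcp_pos: [0.5722, 0.0835, 0.1791]
orientation: [-0.515, 2.031, -1.184]
contact_force: [0.2, -0.3, -3.4]
grip_width: 0.0164
```

```bash
python3 - <<'E'
from h import *
from bench import r
o=r.get_obs();print(o["contact_force"],o["moment"])
delta(o,*target(50,.0))
E
```

```text
[ 0.20013552 -0.33694334 -3.40430113] [-0.98444053  0.03184866 -0.03269488]
shift tool mm [-1.2  1.5 -0.5]  rotvec tool deg [ 0.02 -0.03 -0.07]
```

Call:
jog_arm:
  motion:
    - [0,[0,0.001,0],[0,0,0]]
    - [0,[0,0.001,0],[0,0,0]]
    - [0,[0,0,0],[0,0,0]]
    - [0,[0,0,0],[0,0,0]]

```text
clock: 8.77
tcp_pos: [0.5723, 0.0845, 0.1774]
orientation: [-0.515, 2.031, -1.184]
contact_force: [-0.4, -0.7, -3.5]
grip_width: 0.0167
```

Call:
jog_arm:
  motion:
    - [0,[0,0.001,0],[0,0,0]]
    - [0,[0,0.001,0],[0,0,0]]
    - [0,[0,0,0],[0,0,0]]
    - [0,[0,0,0],[0,0,0]]

```text
clock: 9.1
tcp_pos: [0.5726, 0.0846, 0.177]
orientation: [-0.514, 2.031, -1.185]
contact_force: [-5.1, -6.3, 11.1]
grip_width: 0.0163
```

```bash
python3 - <<'E'
from h import *
from bench import r
o=r.get_obs();print(o["contact_force"],o["moment"])
delta(o,*target(50,.0))
E
```

```text
[-5.13935311 -6.25775338 11.08294248] [-0.52225706  1.13002314  0.66020899]
shift tool mm [-1.1 -0.8 -0.7]  rotvec tool deg [-0.02 -0.05 -0.07]
```

Seated: it stopped at the expected depth with about 15 N axial. Now turn clockwise, which is + about tool y, pivoting on the handle axis.

Call:
jog_arm:
  motion:
    - [0,[0,0,0.00014],[0,3,0]]
    - [0,[0,0,0.00014],[0,3,0]]
    - [0,[0,0,0.00014],[0,3,0]]
    - [0,[0,0,0.00014],[0,3,0]]
    - [0,[0,0,0.00014],[0,3,0]]
    - [0,[0,0,0.00014],[0,3,0]]
    - [0,[0,0,0],[0,0,0]]
    - [0,[0,0,0],[0,0,0]]

```text
clock: 9.77
tcp_pos: [0.5733, 0.0843, 0.1769]
orientation: [-0.343, 2.293, -1.333]
contact_force: [-4.9, -5.4, 10.1]
grip_width: 0.0162
```

```bash
cat > st.py <<'E'
from h import *
from bench import r
o=r.get_obs();R0=R.from_rotvec(o["orientation"]).as_matrix()
zt=R0[:,2]; hx=np.cross(-zt,-n)*-1
hx=R0[:,0]; a=np.degrees(np.arctan2(hx@up,hx@rt)); a=(a+180) if a<0 else a
O=o["tcp_pos"]+R0@np.array([.0029,.0746,0])-FOOT
print("clk",o["clock"],"F tool",(R0.T@o["contact_force"]).round(1),"M tool",(R0.T@o["moment"]).round(2),"bar ang",a.round(1),"org-foot rt,up,n mm",(np.array([O@rt,O@up,O@n])*1000).round(1),"q",o["joints"].round(2))
E
python3 st.py
```

```text
clk 9.7667 F tool [  3.9 -11.5  -2.7] M tool [-0.17  0.06 -1.23] bar ang 31.9 org-foot rt,up,n mm [ 0.3 -0.2 -0.8] q [ 0.43  0.5  -0.54  1.88 -0.38  0.82 -0.83]
```

Call:
jog_arm:
  motion:
    - [0,[0,0,0.00014],[0,3,0]]
    - [0,[0,0,0.00014],[0,3,0]]
    - [0,[0,0,0],[0,0,0]]
    - [0,[0,0,0],[0,0,0]]

```text
clock: 10.1
tcp_pos: [0.5734, 0.0842, 0.1768]
orientation: [-0.28, 2.378, -1.381]
contact_force: [-5.5, -5.2, 10.0]
grip_width: 0.0166
```

```bash
python3 st.py; python3 - <<'E'
from h import *
from bench import r
for nm in("scene","top"):
    f=r.grab_frame(nm)
    u,v=proj(f,FOOT+.02*n)[0].astype(int)
    im=f["image"][v-30:v+30,u-30:u+30]; cv2.imwrite(f"pics/{nm}4.png",cv2.resize(im,(390,390),interpolation=cv2.INTER_CUBIC)[...,::-1])
a=np.hstack([cv2.imread(f"pics/{x}4.png") for x in("scene","top")]);cv2.imwrite("pics/both4.png",a)
E
```

```text
clk 10.1 F tool [  4.6 -11.4  -2.6] M tool [-0.11  0.07 -1.27] bar ang 26.0 org-foot rt,up,n mm [ 0.2 -0.  -0.8] q [ 0.41  0.5  -0.51  1.88 -0.4   0.82 -0.92]
```

View pics/both4.png

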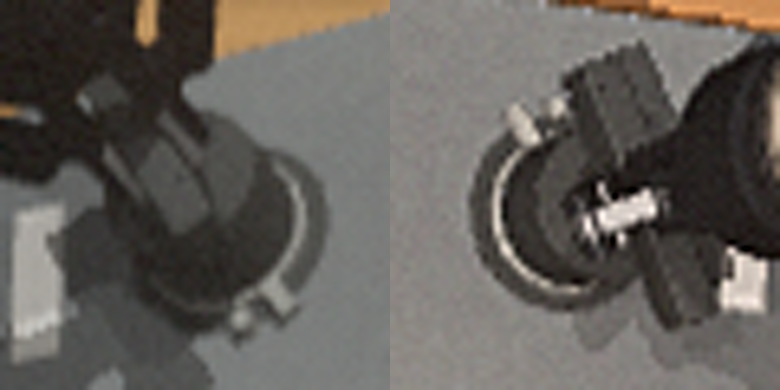

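The lug at scene (283,300) has turned towards the pin at (240,320), and a gap still shows. I keep turning.

Call:
jog_arm:
  motion:
    - [0,[0,0,0.00014],[0,3,0]]
    - [0,[0,0,0.00014],[0,3,0]]
    - [0,[0,0,0],[0,0,0]]
    - [0,[0,0,0],[0,0,0]]

```text
clock: 10.53
tcp_pos: [0.5734, 0.084, 0.1767]
orientation: [-0.212, 2.462, -1.428]
contact_force: [-5.0, -6.3, 10.1]
grip_width: 0.0164
```

```bash
python3 st.py
```

```text
clk 10.5333 F tool [  4.7 -11.9  -1.1] M tool [-0.    0.01 -1.33] bar ang 20.0 org-foot rt,up,n mm [ 0.2  0.1 -0.8] q [ 0.39  0.49 -0.49  1.88 -0.41  0.82 -1.01]
```

Call:
jog_arm:
  motion:
    - [0,[0,0,0.00014],[0,3,0]]
    - [0,[0,0,0],[0,0,0]]
    - [0,[0,0,0],[0,0,0]]

```text
clock: 10.78
tcp_pos: [0.5735, 0.0839, 0.1767]
orientation: [-0.177, 2.504, -1.452]
contact_force: [-6.2, -5.6, 10.5]
grip_width: 0.0166
```

```bash
python3 st.py
```

```text
clk 10.7833 F tool [  5.7 -12.   -1.9] M tool [ 0.02  0.08 -1.28] bar ang 17.0 org-foot rt,up,n mm [ 0.2  0.1 -0.7] q [ 0.38  0.49 -0.47  1.88 -0.42  0.83 -1.06]
```

Call:
jog_arm:
  motion:
    - [0,[0,0,0.00014],[0,3,0]]
    - [0,[0,0,0],[0,0,0]]
    - [0,[0,0,0],[0,0,0]]

```text
clock: 11.03
tcp_pos: [0.5735, 0.0838, 0.1766]
orientation: [-0.141, 2.545, -1.475]
contact_force: [-5.0, -6.8, 10.1]
grip_width: 0.0168
```

```bash
python3 st.py
```

```text
clk 11.0333 F tool [  4.9 -12.2  -0.2] M tool [ 0.11 -0.02 -1.35] bar ang 14.0 org-foot rt,up,n mm [ 0.1  0.2 -0.7] q [ 0.37  0.49 -0.46  1.88 -0.43  0.83 -1.1 ]
```

Call:
jog_arm:
  motion:
    - [0,[0,0,0.00014],[0,3,0]]
    - [0,[0,0,0],[0,0,0]]
    - [0,[0,0,0],[0,0,0]]

```text
clock: 11.28
tcp_pos: [0.5732, 0.084, 0.1767]
orientation: [-0.108, 2.583, -1.497]
contact_force: [-6.6, -6.7, 10.2]
grip_width: 0.0165
```

```bash
python3 st.py
```

```text
clk 11.2833 F tool [  6.4 -12.3  -0.3] M tool [ 0.12 -1.19 -1.46] bar ang 11.2 org-foot rt,up,n mm [-0.2  0.4 -0.7] q [ 0.36  0.48 -0.45  1.88 -0.44  0.83 -1.14]
```

Call:
jog_arm:
  motion:
    - [0,[0,0,0.0001],[0,2,0]]
    - [0,[0,0,0],[0,0,0]]
    - [0,[0,0,0],[0,0,0]]

```text
clock: 11.53
tcp_pos: [0.5733, 0.084, 0.1767]
orientation: [-0.085, 2.606, -1.512]
contact_force: [-7.2, -7.0, 12.0]
grip_width: 0.0163
```

```bash
python3 st.py;python3 - <<'E'
from h import *
from bench import r
for nm in("scene","top"):
    f=r.grab_frame(nm)
    u,v=proj(f,FOOT+.02*n)[0].astype(int)
    im=f["image"][v-30:v+30,u-30:u+30]; cv2.imwrite(f"pics/{nm}5.png",cv2.resize(im,(390,390),interpolation=cv2.INTER_CUBIC)[...,::-1])
a=np.hstack([cv2.imread(f"pics/{x}5.png") for x in("scene","top")]);cv2.imwrite("pics/both5.png",a)
E
```

```text
clk 11.5333 F tool [  6.9 -14.   -0.9] M tool [ 0.26 -2.29 -1.58] bar ang 9.4 org-foot rt,up,n mm [-0.2  0.4 -0.7] q [ 0.36  0.48 -0.44  1.88 -0.44  0.83 -1.17]
```

View pics/both5.png

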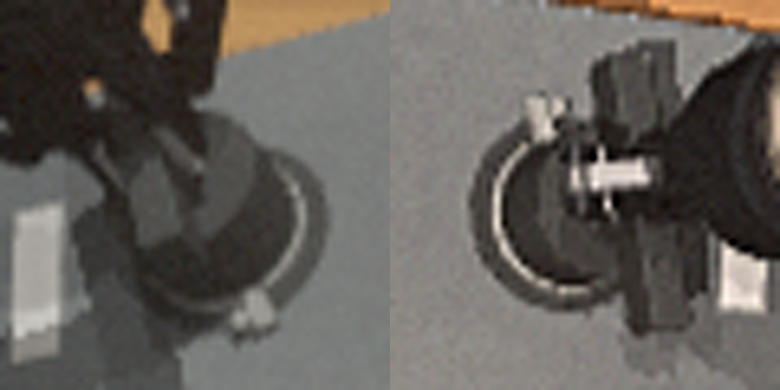

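The moment rose to −2.3 N m, and the lug touches the pin in both views, at scene (255,315). So it is at the stop. I unload within the play, release and withdraw along the axis.

Call:
jog_arm:
  motion:
    - [0,[0,0,0],[0,-2,0]]
    - [0,[0,0,0],[0,-1.5,0]]
    - [0,[0,0,0],[0,0,0]]
    - [0,[0,0,0],[0,0,0]]
  force: 40

```text
clock: 11.97
tcp_pos: [0.5733, 0.0839, 0.1767]
orientation: [-0.125, 2.564, -1.485]
contact_force: [-6.8, -5.6, 10.9]
grip_width: 0.0166
```

```bash
python3 st.py
```

```text
clk 11.9667 F tool [  6.4 -12.4  -1.9] M tool [-0.04 -0.48 -1.5 ] bar ang 12.6 org-foot rt,up,n mm [-0.1  0.3 -0.7] q [ 0.37  0.49 -0.46  1.88 -0.43  0.83 -1.12]
```

Call:
jog_arm:
  motion:
    - [0.4,[0,0,0],[0,0,0]]
    - [0.7,[0,0,0],[0,0,0]]
    - [0.8,[0,0,0],[0,0,0]]
    - [0.8,[0,0,0],[0,0,0]]
    - [0.8,[0,0,0],[0,0,0]]
    - [0.8,[0,0,0],[0,0,0]]
    - [0.8,[0,0,0],[0,0,0]]
    - [0.8,[0,0,0],[0,0,0]]

```text
clock: 12.63
tcp_pos: [0.5734, 0.084, 0.1749]
orientation: [-0.123, 2.566, -1.486]
contact_force: [0.7, -0.1, 0.7]
grip_width: 0.0684
```

```bash
python3 st.py;python3 - <<'E'
from h import *
from bench import r
for nm in("scene","top"):
    f=r.grab_frame(nm)
    u,v=proj(f,FOOT+.04*n)[0].astype(int)
    im=f["image"][v-40:v+40,u-40:u+40]; cv2.imwrite(f"pics/{nm}6.png",cv2.resize(im,(390,390),interpolation=cv2.INTER_CUBIC)[...,::-1])
a=np.hstack([cv2.imread(f"pics/{x}6.png") for x in("scene","top")]);cv2.imwrite("pics/both6.png",a)
E
```

```text
clk 12.6333 F tool [-0.7 -0.6 -0.1] M tool [ 0.52  0.04 -0.04] bar ang 12.5 org-foot rt,up,n mm [-0.1 -0.5 -2.4] q [ 0.37  0.49 -0.45  1.88 -0.43  0.83 -1.12]
```

View pics/both6.png

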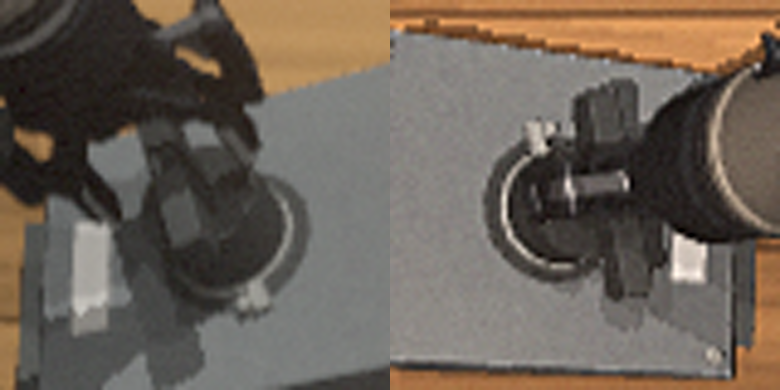

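Call:
jog_arm:
  motion:
    - [0.8,[0,-0.005,0],[0,0,0]]
    - [0.8,[0,-0.01,0],[0,0,0]]
    - [0.8,[0,-0.015,0],[0,0,0]]
    - [0.8,[0,-0.02,0],[0,0,0]]
    - [0.8,[0,-0.025,0],[0,0,0]]
    - [0.8,[0,-0.025,0],[0,0,0]]
    - [0.8,[0,-0.025,0],[0,0,0]]
    - [0.8,[0,-0.02,0],[0,0,0]]
    - [0.8,[0,-0.01,0],[0,0,0]]
    - [0.8,[0,0,0],[0,0,0]]

```text
clock: 13.57
tcp_pos: [0.5721, 0.0049, 0.3117]
orientation: [-0.116, 2.562, -1.488]
contact_force: [0.5, -0.1, -0.2]
grip_width: 0.0685
```

```bash
python3 st.py;python3 - <<'E'
from h import *
from bench import r
B={"top":np.array([-.0015,.0001,.0004]),"scene":np.array([.0015,-.0001,-.001])}
for nm in("scene","top"):
    f=r.grab_frame(nm); cv2.imwrite(f"pics/full_{nm}7.png",f["image"][...,::-1])
    u,v=proj(f,FOOT+.04*n)[0].astype(int)
    im=f["image"][v-40:v+40,u-40:u+40]; cv2.imwrite(f"pics/{nm}7.png",cv2.resize(im,(390,390),interpolation=cv2.INTER_CUBIC)[...,::-1])
    d=pts(f).reshape(-1,3)-B[nm]-FOOT; q=np.c_[d@rt,d@up,d@n]*1000
    m=(np.hypot(q[:,0],q[:,1])<60)&(q[:,2]>70)&(q[:,2]<100)
    c=cv2.minAreaRect(q[m][:,:2].astype(np.float32)); print(nm,"bar top h",np.median(q[m,2]),m.sum(),c)
    m=(np.hypot(q[:,0],q[:,1])<30)&(q[:,2]>34)&(q[:,2]<52);print("  hub top h",np.median(q[m,2]),m.sum())
a=np.hstack([cv2.imread(f"pics/{x}7.png") for x in("scene","top")]);cv2.imwrite("pics/both7.png",a)
E
```

```text
clk 13.5667 F tool [-0.5  0.1  0.3] M tool [ 0.51  0.02 -0.06] bar ang 12.5 org-foot rt,up,n mm [  1.4  -1.1 155.7] q [ 0.48  0.34 -0.42  1.73 -0.42  1.15 -1.12]
scene bar top h 83.10388840666802 317 ((1.1301040649414062, 1.0727558135986328), (110.34072875976562, 19.193359375), 13.082389831542969)
  hub top h 42.87217216526993 168
top bar top h 82.86395253445113 351 ((-0.1213836669921875, 0.9183311462402344), (109.53242492675781, 19.39558219909668), 13.583877563476562)
  hub top h 43.14378460678997 169
```

View pics/both7.png

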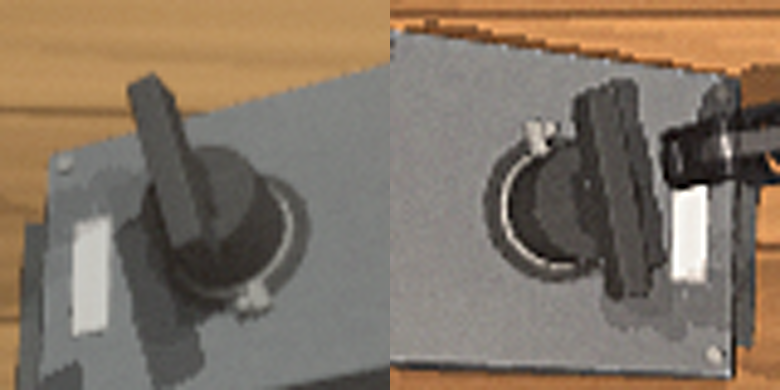

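View pics/full_scene7.png

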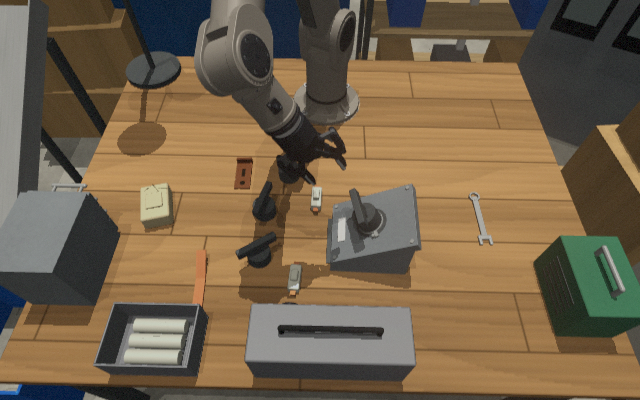

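```bash
python3 - <<'E'
from h import *
from bench import r
B={"top":np.array([-.0015,.0001,.0004]),"scene":np.array([.0015,-.0001,-.001])}
out=[]
for nm in("scene","top"):
    f=r.grab_frame(nm); im=rectify(f,FOOT+B[nm]-.002*n,rt,up,.055,3.5)
    out.append(im)
cv2.imwrite("pics/rect8.png",np.hstack(out)[...,::-1])
E
```

```text
(no output)
```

View pics/rect8.png

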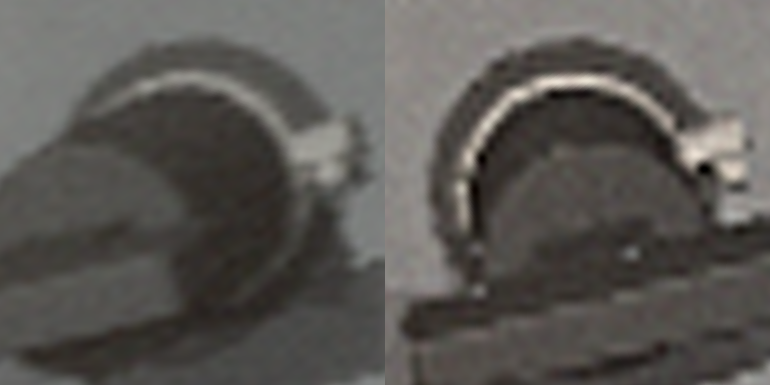

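The lug and the pin are merged, touching, in both rectified views. The lug is at about 20°, which is where I expected the stop. Handing in.

```bash
python3 -c "
from bench import r
print(r.hand_in())"
```

```text
the job is handed in; nothing more can be done
None
```

The T-handle farthest to the robot's right is fully home on the stub. The shaft is turned clockwise to its stop, and the arm has let go and withdrawn. I handed the job in at about 13.7 s; it returned no verdict.

- **Fit:** after release, the hub's top measured 43 mm above the flange in both cameras, which is what fully home should give. The bar's top measured 83 mm against the expected 84 mm, within the measuring error.
- **Stop:** the turning moment rose to about 2.3 N m, and the lug was against the pin in both views. The lug ended at about 20°, where I expected the stop. I then turned back 3.5°, less than the play between slots and teeth, to take the load off before opening the jaws. The lug was still on the pin afterwards.
- **Forces:** no reading I took exceeded about 16 N at the wrist. After release the gripper showed no contact.
- **Other things:** they lay where they were as far as the scene view showed. The arm partly hid one look-alike handle and one fuse carrier, and I compared the rest by eye only.
- **Disagreement:** the two cameras differed by about 3 mm in x. I averaged them, and the handle went on without side contact.

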